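# Stroke the terminal-strip covers shut

### The arm

A 7-joint arm with a two-finger parallel gripper is mounted at the origin on the work surface. World frame = base frame: x ahead of the robot, y to its left, z up, the work surface at z = 0. Lengths are in mm, angles in rad, forces in N, time in s.
With the tool pointing down it reaches from about 425 to 950 mm from the base axis. Payload 4.7 kg.
Tool frame: the origin (TCP) lies at the very end of the fingers, on their centre line; the grasp point (between the pads) lies 19 mm behind it; z points along the fingers, y is the direction in which the jaws open and shut (so a half turn about z gives the same grasp; the last joint's range is limited). The gripper opens to 87 mm and grips with 3 to 60 N. Pads are 19 mm wide; open, the fingers measure 117 mm over their backs; the gripper's body (75 mm by 190 mm) begins 51 mm behind the grasp point.
Start: joints at [-1.175, 0.469, -0.049, 1.532, 0.024, 1.141, -0.082], TCP at [278.157, 615.043, 222.573] pointing down, gripper open.
Joint ranges: [-2.59, 2.59], [-0.33, 1.99], [-1.39, 1.29], [0.1, 2.45], [-1.04, 4.18], [0.21, 1.99], [-2.66, 2.66]. Speed limits (rad/s): [2.57, 2.57, 3.14, 3.14, 3.14, 3.14, 3.14].

### API

Orientations are given as a unit quaternion [x, y, z, w].
In Python, from station import env, cams, ticket gives the robot as it stands. The module is installed in compiled form; this text tells all that it offers.
- The arm moves only by the shell command python3 -m crank 'ROWS' [FORCE]. ROWS is JSON, a list of rows, each a list of 7 numbers: the turn, a rotation vector about the world's x, y, z in degrees, then the shift along the world's x, y, z in mm, then the closure, from -1 (fully open) to 1 (shut). In form: [[ax, ay, az, x, y, z, hand], ...]. A call has 1 to 5 rows; each row shifts and turns the pose as measured when the row begins; what a row does not reach is not made up. A row lasts 1/8 s, in which the tool goes at most 62.5 mm and 10.7 degrees, less where a joint would pass 70% of its speed; a pose out of reach is approached as far as the arm can. A call is refused whole if a number of a shift passes 62.5 or a number of a turn 10.7, either way. A call with a gripper value outside its range is refused whole. The fingers move at their own pace and stop on an object; FORCE is the grip in N (left out, the last holds). Time passes only in rows, so rows that do not move let the fingers close. It gives the time, the measured TCP pose, the force and the opening at its end, in the units of the state.
- env.get_obs(): the state, without advancing time (a new reading comes with each control period).
- cams.camera(name): name is "scene" or "top"; returns the picture (480x640x3 uint8, red, green, blue); there is no depth.
- cams.get_calibration(name): a dict with "camera_matrix" (3x3 intrinsics, pixels), "world_from_camera" (4x4, takes a point from camera to world coordinates). Camera axes: x right, y up, looking along -z (the intrinsics and any distortion apply to the point x, -y, -z); pixel columns grow to the right and rows downward; lengths in mm; the calibration is good to about 2 mm. A picture is of the moment at which its call begins. get_calibration takes no time and is no camera call.
- ticket.hand_in(): hands the job in, once; it reports no verdict.
The state is a dict: "clock": time; "q": joint angles; "dq": joint speeds; "tau": joint torques, N m; "ee_pos": TCP position; "tool_rot": TCP orientation; "force": force on the tool from outside, world axes, zero at the start; "ft_torque": the same for the moment, N m; "grip_width": finger opening in mm.
Only numpy, scipy, OpenCV 4.12 (cv2) and the standard library are available. Lean on these libraries where they do the work, as an engineer would, in place of code of your own. Each camera call takes 0.05 s, during which the arm holds its last target.

### The job

The four hinged covers on the terminal strip were left open after wiring. With the fingertips, stroke lightly along the row, beginning at the long black end block, so that the covers fold flat shut one after another, and keep the hand down by the row until the last one is shut; then lift clear. Touch the strip with the fingers only, do not bend a cover further open or press the springy strip hard down, and leave the loose parts around it where they are.

Things in the scene. Friction and masses are not known exactly. Their poses are not given: they have to be found in the camera images.
- plate: bare galvanised-steel mounting plate, 250 (x) x 270 (y) x 6 mm, lying fixed on the bench at any yaw. Origin: centre of its underside, z up. The terminal strip runs along its y axis, over x = 0, from y = -108 to +104 mm, 42 mm wide. Two slotted grey wiring ducts, 34 mm wide, run parallel to it at x = -104 and +104 mm, tops 38 mm above the bench. Two loose parts stand on the plate between strip and ducts
- row_start (a point): point on the flat top of the long black end block (34 mm long, 42 mm wide) where the row begins, on the row's centre line, 57 mm above the bench, level with the tops of the shut covers; the first cover's hinge is 22 mm further along the row. Its axes are the plate's
- row_end (a point): point on the flat top of the short black end block (15 mm long) where the row ends, on the centre line and at the same height, 186 mm from row_start and 4 mm past the free edge of the last cover. The stroke goes straight from row_start to row_end (the plate's +y direction)
- cover0 (a joint): first cover: a white flat flap, 40 mm wide across the row, 38 mm long along it, 4 mm thick, hinged across the row at its edge nearer row_start; hinges are 22, 62, 102 and 142 mm from row_start towards row_end. Value: opening angle in rad, 0 = flat shut with its top level with the end blocks; it starts 0.5 to 0.9 rad open, its free edge raised and pointing up and towards row_end. It stays where it is left and turns easily (about 0.012 N m)
- cover1 (a joint): second cover, as the first, hinged 62 mm from row_start
- cover2 (a joint): third cover, as the first, hinged 102 mm from row_start
- cover3 (a joint): last cover, as the first, hinged 142 mm from row_start
- strip (a joint): how far the whole strip is pressed down on its springy rubber feet, in m: 0 = at rest; it starts to give at about 2 to 3 N, then 2.5 N per mm, to a stop at 8 mm; more than 6 mm (about 17 N) counts as pressed hard down
- breaker_mid (a point): bystander, not to be moved: middle of a loose white circuit breaker, 18 x 82 mm on plan, 74 mm tall with its toggle, standing on the plate about 60 mm to the -x side of the row, 37 mm above its underside
- lamp_mid (a point): bystander, not to be moved: middle of a loose grey panel lamp, a stepped cylinder 28 mm across and 40 mm tall, standing on the plate about 60 mm to the +x side of the row, 20 mm above its underside
- jar_mid (a point): bystander, not to be moved: middle of a jar, 60 mm across and 85 mm tall, on the bench beside the plate
- tape_mid (a point): bystander, not to be moved: middle of a roll of black tape lying flat on the bench beside the plate, 90 mm across, 19 mm high

How it is judged:
By the outcome, as a careful person would: the job done as asked, in the order asked, and still so for the second after the job is handed in, with the robot touching nothing.
It also fails if it takes over 38 s, if anything falls off the work surface, if the arm or the gripper's body presses on something with over 40 N, if the wrist force passes 120 N, or if a joint passes its speed limit or range.

## Working session

There is one attempt and no reset: what is moved stays moved. The work goes in short steps, Python scripts to look and compute and a shell command to move; the robot and the scene stay as the last step left them, time stands still between calls to the robot, and variables do not carry over. Pictures are saved under pics/ and viewed, and the job is handed in when it is done.

```bash
mkdir -p pics
python3 - <<'E'
from station import env,cams
import cv2
o=env.get_obs();print({k:o[k] for k in("clock","ee_pos","tool_rot","force","grip_width")})
for n in("scene","top"):
    cv2.imwrite(f"pics/{n}0.png",cams.camera(n)[:,:,::-1])
    c=cams.get_calibration(n);print(n,c)
E
```

```text
{'clock': 0.0, 'ee_pos': array([277.95622428, 614.46617303, 221.49508213]), 'tool_rot': array([ 2.10804153e-01,  9.77527838e-01, -9.50204342e-04, -1.81141880e-04]), 'force': array([-0.01982319,  0.16079883, -0.41502529]), 'grip_width': 86.86234838478147}
scene {'camera_matrix': array([[526.15761504,   0.        , 316.71506451],
       [  0.        , 526.15761504, 235.7949921 ],
       [  0.        ,   0.        ,   1.        ]]), 'world_from_camera': array([[ 7.13649315e-01, -4.66381846e-01,  5.22678322e-01,
         1.09170391e+03],
       [ 7.00228104e-01,  4.95854648e-01, -5.13623179e-01,
        -5.41382838e+02],
       [-1.96279492e-02,  7.32540881e-01,  6.80440006e-01,
         7.94646204e+02],
       [ 0.00000000e+00,  0.00000000e+00,  0.00000000e+00,
         1.00000000e+00]])}
top {'camera_matrix': array([[482.37067192,   0.        , 309.23936308],
       [  0.        , 482.37067192, 250.25152899],
       [  0.        ,   0.        ,   1.        ]]), 'world_from_camera': array([[-2.49577179e-02,  9.93652755e-01, -1.09687351e-01,
         4.19942830e+02],
       [-9.99670575e-01, -2.54637836e-02, -3.21516164e-03,
        -1.23220649e+01],
       [-5.98780920e-03,  1.09570974e-01,  9.93960939e-01,
         1.11658470e+03],
       [ 0.00000000e+00,  0.00000000e+00,  0.00000000e+00,
         1.00000000e+00]])}
```

View pics/scene0.png

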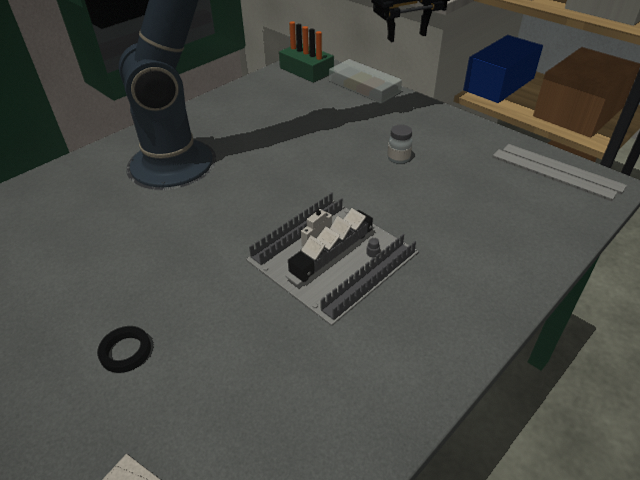

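View pics/top0.png

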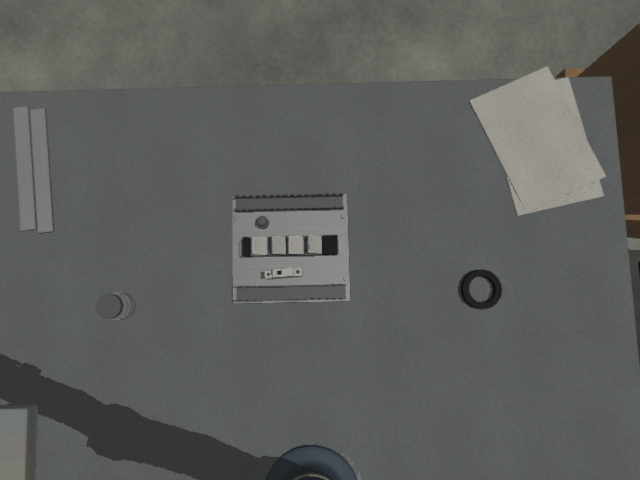

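The strip is at about (290,245) in the top view, with the long block to the right at (330,245) (world -y), so the stroke runs along about world +y. The breaker is at (282,272), the lamp at (262,222), and the tape and jar are well away. I'll zoom in to measure.

Run:
```python
import cv2
a=cv2.imread("pics/top0.png")[185:310,220:360]
cv2.imwrite("pics/topz.png",cv2.resize(a,None,fx=5,fy=4.7,interpolation=cv2.INTER_CUBIC)[:590])
a=cv2.imread("pics/scene0.png")[185:330,240:425]
cv2.imwrite("pics/scz.png",cv2.resize(a,None,fx=4,fy=4,interpolation=cv2.INTER_CUBIC))
```

```text
(no output)
```

View pics/topz.png

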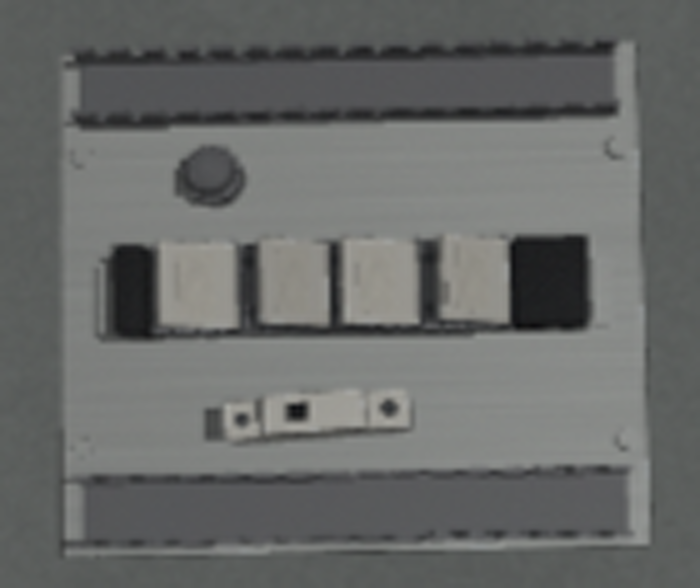

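View pics/scz.png

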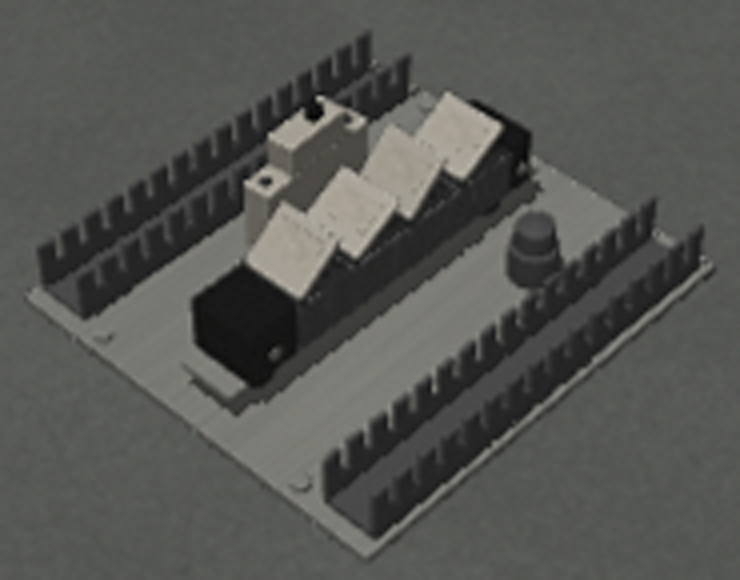

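```bash
cat > h.py <<'E'
import numpy as np
from station import cams
def cast(n,p,z):
    c=cams.get_calibration(n);K=c["camera_matrix"];T=c["world_from_camera"]
    p=np.atleast_2d(p).astype(float)
    d=np.c_[(p[:,0]-K[0,2])/K[0,0],-(p[:,1]-K[1,2])/K[1,1],-np.ones(len(p))]@T[:3,:3].T
    o=T[:3,3];return o+d*((z-o[2])/d[:,2])[:,None]
def proj(n,X):
    c=cams.get_calibration(n);K=c["camera_matrix"];T=np.linalg.inv(c["world_from_camera"])
    q=np.atleast_2d(X)@T[:3,:3].T+T[:3,3]
    return np.c_[K[0,0]*q[:,0]/-q[:,2]+K[0,2],K[1,1]*-q[:,1]/-q[:,2]+K[1,2]]
E
python3 - <<'E'
import numpy as np,cv2
from h import *
np.set_printoptions(precision=1,suppress=True)
tz=lambda a:np.c_[(np.array(a)[:,0]+.5)/5-.5+220,(np.array(a)[:,1]+.5)/4.7-.5+185]
sz=lambda a:(np.array(a)+.5)/4-.5+[240,185]
pt=cast("top",tz([(62,545),(648,544),(635,42),(62,55)]),6);print("plate top\n",pt,pt.mean(0))
print("plate scene\n",cast("scene",sz([(27,293),(367,557),(712,265)]),6))
a=cv2.imread("pics/top0.png").max(2)
m=(a<45).astype(np.uint8);m[:, :220]=0;m[:,360:]=0;m[:225]=0;m[265:]=0
n,l,s,c=cv2.connectedComponentsWithStats(m)
for i in range(1,n):
    if s[i,4]>60:print(s[i],c[i],cast("top",c[i],57))
L=cast("top",tz([(511,237),(586,236),(589,327),(512,327)]),57);S=cast("top",tz([(113,246),(153,246),(155,336),(115,336)]),57)
print(L,L.mean(0));print(S,S.mean(0))
E
```

```text
plate top
 [[431.  171.2   6. ]
 [424.8 -97.3   6. ]
 [674.  -99.7   6. ]
 [674.5 169.4   6. ]] [551.1  35.9   6. ]
plate scene
 [[425.5 -97.1   6. ]
 [674.9 -99.6   6. ]
 [675.2 167.3   6. ]]
[322 236  15  19 282] [329. 245.] [[547.5 -52.9  57. ]]
[242 238   9  19 140] [246.1 246.8] [[548.1 130.6  57. ]]
[[570.1 -37.6  57. ]
 [569.7 -70.8  57. ]
 [526.6 -70.8  57. ]
 [527.4 -36.8  57. ]] [548.4 -54.   57. ]
[[570.4 139.   57. ]
 [569.9 121.3  57. ]
 [527.2 120.9  57. ]
 [527.7 138.6  57. ]] [548.8 130.   57. ]
```

Row line: x≈548, parallel to world y to within about 0.5°. The block sizes match the given ones (34 and 42 mm). Row_start is at y≈-59 and row_end at y≈127. The plan is fingers shut, with the jaw axis across the row (along world x).

```bash
python3 -m crank '[[0,0,-9,22,-55,0,1],[0,0,-9,22,-55,0,1],[0,0,-9,22,-55,0,1],[0,0,-9,22,-55,0,1],[0,0,-9,22,-55,0,1]]' 40; python3 -m crank '[[0,0,-9,22,-55,0,1],[0,0,-8,22,-55,0,1],[0,0,0,22,-55,0,1],[0,0,0,22,-55,0,1],[0,0,0,22,-55,0,1]]'
```

```text
clock: 0.72
ee_pos: [385.6, 334.9, 218.4]
tool_rot: [0.575, 0.818, -0.001, -0.002]
force: [0.8, 0.7, -0.1]
grip_width: 45.4
clock: 1.35
ee_pos: [496.9, 50.3, 218.0]
tool_rot: [0.693, 0.72, -0.001, -0.002]
force: [0.7, 1.2, -0.1]
grip_width: 1.5
```

```bash
python3 -m crank '[[0,0,-2,25,-55,-20,1],[0,0,0,26,-54,-40,1],[0,0,0,0,0,-40,1],[0,0,0,0,0,0,1]]'; python3 -m crank '[[0,0,0,0,0,0,1]]'
```

```text
clock: 1.85
ee_pos: [544.7, -57.1, 122.8]
tool_rot: [0.709, 0.705, -0.0, -0.001]
force: [-0.1, -0.2, 1.0]
grip_width: 0.2
clock: 1.98
ee_pos: [545.4, -57.0, 123.8]
tool_rot: [0.709, 0.705, 0.0, -0.0]
force: [0.5, -0.3, 0.5]
grip_width: 0.4
```

```bash
python3 -m crank '[[0,0,0,3,-3,-35,1],[0,0,0,0,0,-20,1],[0,0,0,0,0,0,1]]'
python3 - <<'E'
from station import env,cams
import cv2
a=cams.camera("scene")[:,:,::-1][120:330,220:445]
cv2.imwrite("pics/s1.png",cv2.resize(a,None,fx=2.8,fy=2.8,interpolation=cv2.INTER_CUBIC))
print(env.get_obs()["ee_pos"],env.get_obs()["force"])
E
```

```text
clock: 2.35
ee_pos: [552.4, -56.9, 73.3]
tool_rot: [0.707, 0.707, 0.005, 0.002]
force: [0.2, -0.4, 0.7]
grip_width: 0.6
[553.15699968 -57.04439886  74.07839098] [-0.01966112  0.81976195  0.26744777]
```

View pics/s1.png

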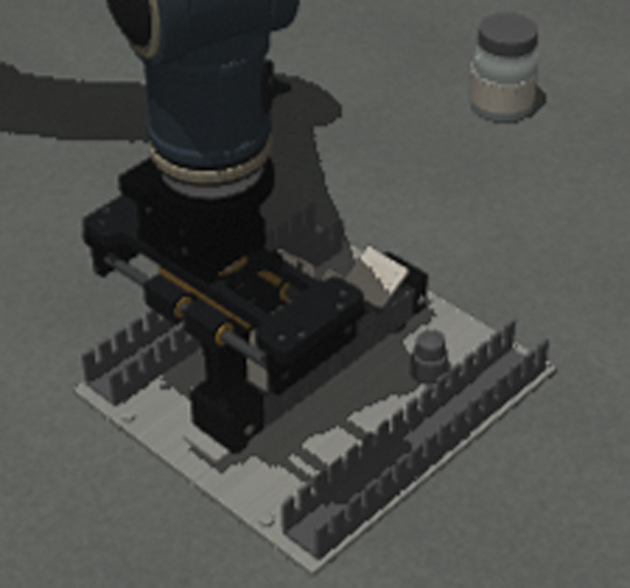

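The closed fingers are above the long black block at about (225,400), and the gripper's body is clear of everything. Now I'll creep down to find contact.

```bash
python3 -m crank '[[0,0,0,-3,-1,-8,1],[0,0,0,0,0,-4,1],[0,0,0,0,0,0,1]]'; python3 -m crank '[[0,0,0,0,0,-2,1]]'; python3 -m crank '[[0,0,0,0,0,-2,1]]'
```

```text
clock: 2.78
ee_pos: [551.9, -57.4, 64.5]
tool_rot: [0.707, 0.707, 0.007, 0.005]
force: [0.1, -0.2, -0.5]
grip_width: 0.6
clock: 2.9
ee_pos: [552.2, -57.5, 62.9]
tool_rot: [0.707, 0.707, 0.008, 0.005]
force: [0.5, -0.5, -0.9]
grip_width: 0.4
clock: 3.02
ee_pos: [552.3, -57.5, 60.8]
tool_rot: [0.707, 0.707, 0.008, 0.005]
force: [0.0, 0.3, 0.0]
grip_width: 0.5
```

```bash
python3 -m crank '[[0,1,0,-3,0,-1,1]]'; python3 -m crank '[[0,0,0,0,0,-1.5,1]]';  python3 -m crank '[[0,0,0,0,0,-1,1]]'
```

```text
clock: 3.15
ee_pos: [548.9, -57.5, 59.7]
tool_rot: [0.707, 0.707, 0.001, -0.002]
force: [-0.2, -0.1, 0.2]
grip_width: 0.4
clock: 3.28
ee_pos: [549.1, -57.6, 58.1]
tool_rot: [0.707, 0.707, 0.001, -0.002]
force: [-0.8, -0.5, 0.3]
grip_width: 0.4
clock: 3.4
ee_pos: [549.0, -57.6, 57.1]
tool_rot: [0.707, 0.707, 0.001, -0.002]
force: [-1.2, 0.2, 3.2]
grip_width: 0.5
```

Contact with the end block is at z≈57 with about 3 N, as the given height says. Now the stroke along +y.

```bash
python3 -m crank '[[0,0,0,0,4,0,1],[0,0,0,0,4,0,1],[0,0,0,0,4,0,1]]'; python3 -m crank '[[0,0,0,0,4,0,1],[0,0,0,0,4,0,1]]'
```

```text
clock: 3.78
ee_pos: [549.6, -46.4, 57.5]
tool_rot: [0.707, 0.707, 0.001, -0.001]
force: [-0.4, -4.8, 0.7]
grip_width: 0.1
clock: 4.03
ee_pos: [549.8, -39.0, 57.8]
tool_rot: [0.708, 0.707, 0.001, 0.0]
force: [0.6, -0.9, 0.5]
grip_width: 0.5
```

```bash
python3 -m crank '[[0,0,0,0,4,-0.6,1],[0,0,0,0,4,-0.4,1],[0,0,0,0,4,-0.2,1]]'; python3 -m crank '[[0,0,0,0,4,-0.2,1],[0,0,0,0,4,-0.2,1],[0,0,0,0,4,-0.2,1]]'
```

```text
clock: 4.4
ee_pos: [550.4, -26.0, 57.0]
tool_rot: [0.707, 0.707, 0.001, 0.001]
force: [-0.3, -2.9, 3.9]
grip_width: 0.7
clock: 4.78
ee_pos: [550.8, -13.7, 56.7]
tool_rot: [0.708, 0.707, 0.001, 0.001]
force: [-0.4, -2.7, 4.4]
grip_width: 0.3
```

```bash
python3 -m crank '[[0,0.2,0,-1,4,-0.2,1],[0,0,0,-0.3,4,-0.2,1],[0,0,0,-0.3,4,-0.2,1]]'; python3 -m crank '[[0,0,0,-0.2,4,-0.2,1],[0,0,0,-0.2,4,-0.2,1],[0,0,0,-0.2,4,-0.2,1]]'
```

```text
clock: 5.15
ee_pos: [549.9, -2.7, 56.5]
tool_rot: [0.708, 0.706, 0.0, 0.001]
force: [0.3, -2.8, 5.0]
grip_width: 0.3
clock: 5.52
ee_pos: [549.5, 9.6, 56.2]
tool_rot: [0.708, 0.706, 0.0, 0.002]
force: [1.0, -3.8, 6.2]
grip_width: 0.5
```

Run:
```python
from station import env,cams
import cv2
a=cams.camera("scene")[:,:,::-1][160:330,240:425]
b=cams.camera("top")[:,:,::-1][185:310,220:360]
cv2.imwrite("pics/s2.png",cv2.resize(a,None,fx=3.5,fy=3.5,interpolation=cv2.INTER_CUBIC))
print(env.get_obs()["ee_pos"],env.get_obs()["force"])
```

```text
[549.43567133  10.31276216  56.20203866] [ 0.733045   -2.21518063  5.54508186]
```

View pics/s2.png

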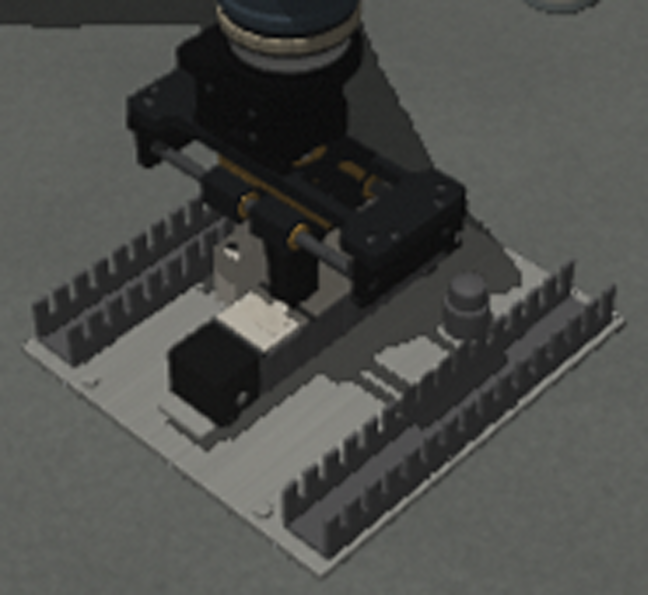

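Cover 0 lies flat at (258,322), level with the block, and the pressing force is light at about 6 N. I'll continue slightly lighter.

```bash
python3 -m crank '[[0,0,0,-0.2,4,0.1,1],[0,0,0,-0.2,4,-0.1,1],[0,0,0,-0.2,4,-0.1,1],[0,0,0,-0.2,4,-0.1,1]]'; python3 -m crank '[[0,0,0,-0.2,4,-0.1,1],[0,0,0,-0.2,4,-0.1,1],[0,0,0,-0.2,4,-0.1,1],[0,0,0,-0.2,4,-0.1,1]]'
```

```text
clock: 6.12
ee_pos: [548.7, 27.1, 56.3]
tool_rot: [0.708, 0.706, 0.0, 0.001]
force: [-0.3, -3.2, 5.3]
grip_width: 0.2
clock: 6.62
ee_pos: [548.0, 40.7, 56.3]
tool_rot: [0.708, 0.706, -0.001, 0.003]
force: [0.2, -3.6, 6.0]
grip_width: 0.4
```

```bash
python3 -m crank '[[0,0,0,0,4,0.1,1],[0,0,0,0,4,-0.1,1],[0,0,0,0,4,-0.1,1],[0,0,0,0,4,-0.1,1]]'; python3 -m crank '[[0,0,0,0,4,-0.1,1],[0,0,0,0,4,-0.1,1],[0,0,0,0,4,-0.1,1],[0,0,0,0,4,-0.1,1]]'
```

```text
clock: 7.12
ee_pos: [547.4, 57.3, 56.2]
tool_rot: [0.709, 0.706, -0.001, 0.003]
force: [-0.6, -3.2, 4.6]
grip_width: 0.3
clock: 7.62
ee_pos: [546.9, 73.4, 56.1]
tool_rot: [0.709, 0.706, -0.002, 0.003]
force: [0.2, -6.8, 6.6]
grip_width: 0.4
```

```bash
python3 -m crank '[[0,0,0,0,4,0,1],[0,0,0,0,4,-0.1,1],[0,0,0,0,4,-0.1,1]]'; python3 -m crank '[[0,0,0,0,4,-0.1,1],[0,0,0,0,4,-0.1,1]]'
```

```text
clock: 8.0
ee_pos: [546.4, 83.5, 56.1]
tool_rot: [0.709, 0.705, -0.003, 0.004]
force: [-0.4, -4.2, 5.4]
grip_width: -0.1
clock: 8.25
ee_pos: [546.0, 91.4, 56.1]
tool_rot: [0.709, 0.705, -0.004, 0.004]
force: [0.1, -3.6, 5.4]
grip_width: 0.5
```

```bash
python3 -m crank '[[0,0,0,1,4,0,1],[0,0,0,0.5,4,-0.1,1],[0,0,0,0.5,4,-0.1,1],[0,0,0,0.5,4,-0.1,1]]'; python3 -m crank '[[0,0,0,0.2,4,-0.1,1],[0,0,0,0.2,4,-0.1,1],[0,0,0,0.2,4,-0.1,1]]'
```

```text
clock: 8.75
ee_pos: [546.8, 106.8, 55.9]
tool_rot: [0.71, 0.705, -0.006, 0.003]
force: [-0.5, -4.2, 5.2]
grip_width: 0.5
clock: 9.12
ee_pos: [546.7, 118.2, 55.9]
tool_rot: [0.71, 0.704, -0.007, 0.003]
force: [-0.2, -4.4, 7.0]
grip_width: 0.5
```

```bash
python3 -m crank '[[0,0,0,0,4,-0.1,1],[0,0,0,0,4,-0.1,1],[0,0,0,0,2,-0.1,1]]'
python3 - <<'E'
from station import env,cams
import cv2
a=cams.camera("scene")[:,:,::-1][160:330,240:425]
cv2.imwrite("pics/s3.png",cv2.resize(a,None,fx=3.5,fy=3.5,interpolation=cv2.INTER_CUBIC))
print(env.get_obs()["ee_pos"],env.get_obs()["force"])
E
```

```text
clock: 9.5
ee_pos: [546.3, 127.4, 56.0]
tool_rot: [0.71, 0.704, -0.008, 0.003]
force: [-0.1, -4.0, 6.7]
grip_width: 0.3
[546.27671317 127.63706633  56.00820502] [-0.12091548 -4.18984364  5.84369348]
```

View pics/s3.png

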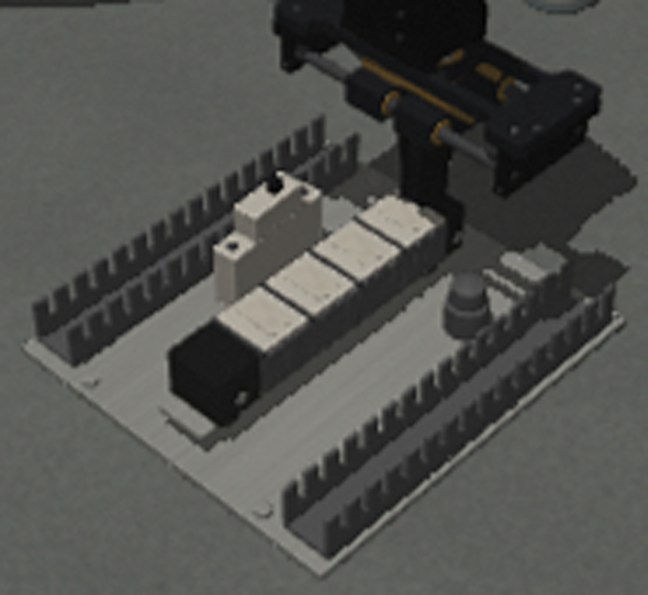

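All four covers lie flat, from (262,318) to (405,218), with the fingers on the short block at row_end. Lifting clear.

```bash
python3 -m crank '[[0,0,0,0,0,8,1],[0,0,0,0,0,25,1],[0,0,0,0,0,40,1],[0,0,0,0,0,50,1],[0,0,0,0,0,30,1]]'; python3 -m crank '[[0,0,0,0,50,0,1],[0,0,0,0,50,0,1],[0,0,0,0,50,0,1],[0,0,0,0,0,0,1],[0,0,0,0,0,0,1]]'
python3 - <<'E'
from station import env,cams
import cv2,numpy as np
s=cams.camera("scene")[:,:,::-1];t=cams.camera("top")[:,:,::-1]
cv2.imwrite("pics/s4full.png",s)
a=cv2.resize(s[185:330,240:425],(400,314),interpolation=cv2.INTER_CUBIC)
b=cv2.resize(t[185:310,220:360],(400,357),interpolation=cv2.INTER_CUBIC)
cv2.imwrite("pics/s4.png",np.hstack([np.vstack([a,np.zeros((43,400,3),np.uint8)]),b]))
t0=cv2.imread("pics/top0.png");d=cv2.absdiff(t,t0).max(2)>25
n,l,st,c=cv2.connectedComponentsWithStats(d.astype(np.uint8))
print([list(x) for x in st[1:] if x[4]>8])
E
```

```text
clock: 10.18
ee_pos: [537.4, 134.8, 208.2]
tool_rot: [0.708, 0.707, -0.013, -0.004]
force: [-0.1, 0.2, -0.0]
grip_width: 0.9
clock: 10.8
ee_pos: [531.4, 295.0, 210.0]
tool_rot: [0.706, 0.708, -0.013, -0.009]
force: [0.9, 0.2, 0.0]
grip_width: 0.6
[[np.int32(0), np.int32(168), np.int32(265), np.int32(290), np.int32(29789)], [np.int32(303), np.int32(235), np.int32(17), np.int32(19), np.int32(137)], [np.int32(267), np.int32(236), np.int32(17), np.int32(19), np.int32(136)], [np.int32(285), np.int32(236), np.int32(11), np.int32(19), np.int32(81)], [np.int32(321), np.int32(236), np.int32(1), np.int32(18), np.int32(18)], [np.int32(250), np.int32(238), np.int32(10), np.int32(17), np.int32(43)], [np.int32(29), np.int32(410), np.int32(2), np.int32(9), np.int32(10)], [np.int32(30), np.int32(414), np.int32(72), np.int32(66), np.int32(2485)], [np.int32(128), np.int32(444), np.int32(94), np.int32(36), np.int32(1391)], [np.int32(270), np.int32(452), np.int32(11), np.int32(5), np.int32(41)], [np.int32(105), np.int32(456), np.int32(21), np.int32(5), np.int32(71)], [np.int32(62), np.int32(467), np.int32(35), np.int32(13), np.int32(81)], [np.int32(73), np.int32(471), np.int32(62), np.int32(9), np.int32(397)]]
```

View pics/s4.png

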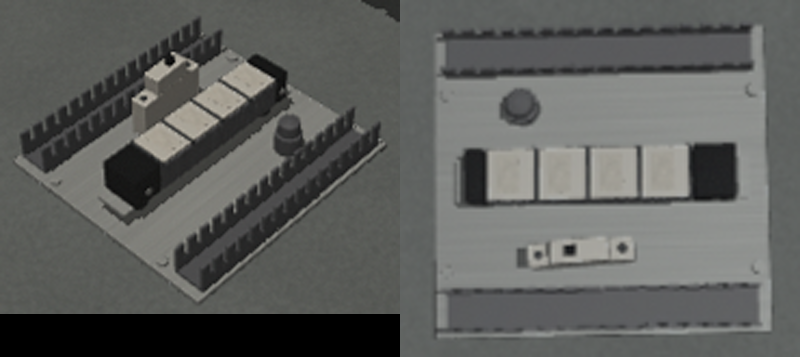

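All four covers are flat and evenly spaced in both views. The breaker and lamp are unchanged in the top-view difference, and the hand is clear. Handing in.

```bash
python3 -c "
from station import ticket
print(ticket.hand_in())"
```

```text
the job is handed in; nothing more can be done
None
```

All four covers are shut, and the job was handed in at about 11 s of the 38 s allowed.

**What I did:** With the fingers closed, I touched down on the long black end block, meeting it at z ≈ 57 mm with about 3 N. I then stroked straight along the row to the short end block and lifted straight up. The vertical force read at the end of each move was at most about 7 N. The fingers were never more than about 1 mm below the contact height, well under the 6 mm that counts as pressed hard.

**Last checks:**
- **Covers:** all four lie flat and evenly spaced in both camera views.
- **Loose parts:** comparing the top view before and after shows no change at the breaker, the lamp or the tape. The jar's area lies inside the large region changed by the arm and its shadow, so that comparison doesn't cover it. The hand stayed more than 100 mm above it throughout.
- **Robot:** the hand is clear of the strip and the force reads about zero.

No check failed or disagreed with another. The cameras can't measure the covers' closing angle to better than a few hundredths of a radian.

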